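Set the drinks dispenser's valve two turns open and stand by

ROBOT

A 7-joint arm with a two-finger parallel gripper is mounted at the origin on the work surface. World frame = base frame: x ahead of the robot, y to its left, z up, the work surface at z = 0. Lengths are in m, angles in rad, forces in N, time in s.
With the tool pointing down it reaches from about 0.35 to 0.9 m from the base axis. Payload 8.1 kg.
Tool frame: the origin (TCP) lies midway between the tips of the shut fingers; the grasp point (between the pads) lies env.pinch_z behind it (env.pinch_z is the distance from the TCP to the grasp point, in m); z points along the fingers, y is the direction in which the jaws open and shut (so a half turn about z gives the same grasp; the last joint's range is limited). The gripper opens to 92 mm and grips with 3 to 60 N. Pads are 19 mm wide; open, the fingers measure 130 mm over their backs; the gripper's body (75 mm by 190 mm) begins 47 mm behind the grasp point.
Start: joints at [1.171, 0.434, 0.025, 1.573, -0.012, 1.134, -0.075], TCP at [0.183, -0.598, 0.227] pointing down, gripper open.
Joint ranges: [-2.62, 2.62], [-0.44, 2.09], [-1.27, 1.32], [0.08, 2.57], [-1.32, 4.46], [0.12, 2], [-2.74, 2.74]. Speed limits (rad/s): [2.22, 2.22, 3.01, 3.01, 3.14, 3.14, 3.14].

INTERFACE

Orientations are given as a unit quaternion [w, x, y, z].
In Python, from workcell import env gives the robot as it stands.
- The arm moves only by the tool jog_arm, never from a script. Its argument "increments" is a list of rows, each a list of 7 numbers: the turn, a rotation vector about the world's x, y, z in degrees, then the shift along the world's x, y, z in mm, then the finger opening in mm, from 0 to 91.8. A call has 1 to 20 rows; each row is the pose to reach, as a shift and turn from the pose measured when the call began; what a row does not reach only later rows make up. A row lasts 1/10 s, in which the tool goes at most 50 mm and 8.59 degrees, less where a joint would pass 70% of its speed; a pose out of reach is approached as far as the arm can. A call with a gripper value outside its range is refused whole. The fingers move at their own pace and stop on an object; "newtons" is the grip in N (left out, the last holds). Time passes only in rows, so rows that repeat a pose let the fingers close. It gives the time, the measured TCP pose, the force and the opening at its end, in the units of the state.
- env.state(): the state, without advancing time (a new reading comes with each control period).
- env.snapshot(name): name is "scene" or "top" or "wrist"; returns a dict with "pixels" (480x640x3 uint8, red, green, blue), "depth" (480x640 float32, m along the optical axis (not along the pixel's ray), 0 where there is no reading), "fx", "fy", "cx", "cy" (pixels), "dist_coeffs" ([k1, k2, p1, p2, k3] as OpenCV has them; the pictures are not rectified), "xyz" and "orientation" of the camera in the world; the wrist camera has in their place "T_tool_cam" (4x4, takes a point from camera to tool coordinates, whose origin is the TCP and whose axes are the flange's). Camera axes: x right, y up, looking along -z (the intrinsics and any distortion apply to the point x, -y, -z); pixel columns grow to the right and rows downward; lengths in m; the calibration is good to about 2 mm. A picture is of the moment at which its call begins: read the wrist's pose just before it.
- env.finish_job(): hands the job in, once; it reports no verdict.
The state is a dict: "t": time; "joint_pos": joint angles; "qvel": joint speeds; "effort": joint torques, N m; "tcp_pos": TCP position; "ee_rot": TCP orientation; "wrist_force": force on the tool from outside, world axes, zero at the start; "torque": the same for the moment, N m; "opening": finger opening in m.
Only numpy, scipy, OpenCV 4.12 (cv2) and the standard library are available. Lean on these libraries where they do the work, as an engineer would, in place of code of your own. Each camera call takes 0.05 s, during which the arm holds its last target.

TASK

Pull the lock clip straight up off its rail on the drinks dispenser, against its spring catch, and set it down gently in the white saucer. Then take the valve wheel by its upright handle, wind it clockwise until it is shut against its stop, and open it again by exactly two full turns. Finish still gripping the handle there, holding it still, ready to shut the valve when the jar is full; the program ends while holding. Leave the jar and everything else where it stands.

Things in the scene. Friction and masses are not known exactly. Their poses are not given: they have to be found in the camera images.
- dispenser: Drinks dispenser, fixed: 12 mm aluminium base plate with a brass valve and handwheel, and a steel tank (140 mm diameter, 221 mm high over its lid knob, axis at y = +205 mm). Origin: on the sideboard, under the valve's vertical axis; z up, +x from the valve axis towards the lock clip's rail, +y to the tank, -y to the spout and the jar under it.
- valve_axis (a point): Point on the valve wheel's vertical axis, 180 mm above the sideboard, level with the handle's middle. Axes as the dispenser's. Aluminium wheel 110 mm over its rim, rim top 155 mm above the sideboard; only the handle stands above that. The wheel does not rise as it turns. Turning takes about 2.5 N at the handle; it stays where it is left.
- valve_wheel (a joint): Turn of the valve wheel, rad, summed over turns: 0 = shut at the stop, grows counter-clockwise from above (opening); 12.566 = two turns open; opens to 31. At value v the handle lies at angle v counter-clockwise from the dispenser's +x (the rail's side). Starts 0.9 to 5.4 open. The lock clip's tongue bars the way to the stop while the clip is on.
- handle: Upright black plastic handle on the wheel's rim, a cylinder 20 mm in diameter, 46 mm high, 50 mm from the wheel's axis; it spins freely on its own upright pin, so it can be gripped from above and carried round in a circle without turning the gripper. Origin: its centre, 180 mm above the sideboard (underside 157 mm, top 203 mm).
- lock_clip: Loose steel clip, about 70 g, astride the rail at the start, its axes then as the dispenser's. Origin: middle of its upright fin, 28 (x) x 12 (y) x 46 mm high; pinch the fin across y from above. Below it a saddle 27 mm wide (y), 28 long, with two cheeks down to 53 mm below the origin. A 10 mm wide tongue reaches 64 mm towards -x, 11 to 19 mm below the origin, over the wheel's rim.
- rail_top (a point): Top centre of the fixed aluminium rail under the lock clip: 30 mm long (dispenser's x), 10 mm wide, 150 mm above the sideboard, 95 mm from the valve axis. The seated clip's origin is 29 mm above it. Two sprung balls in the rail catch ridges in the clip's cheeks: about 10 N straight up snaps it free; it is clear of the rail once raised 25 mm.
- saucer: Loose white ceramic saucer, 150 mm in diameter, 20 mm high, standing flat on the sideboard, inside floor about 5 mm above the sideboard. Origin: centre of its underside.
- jar: Empty open glass jar under the spout, on the dispenser's base plate: 82 mm diameter, 100 mm high. Leave alone. Origin: centre of its underside.
- jar_cap: Aluminium twist cap of the jar lying on the sideboard, 74 mm diameter, 16 mm high. Leave alone. Origin: centre of its underside.
- rum_bottle: Sealed amber glass rum bottle, standing, 76 mm diameter, 270 mm high. Leave alone. Origin: centre of its underside.
- cups: Three nested clear plastic cups, standing, 80 mm diameter, 127 mm high in all. Leave alone. Origin: centre of the underside.
- strainer: Stainless strainer, bowl 96 mm diameter and 30 mm high with a straight handle along its +x to 155 mm. Leave alone. Origin: centre of the bowl's underside.
- bottle_opener: Flat aluminium bottle opener, 121 mm long (its x), 34 mm wide, 5 mm thick, lying on the sideboard. Leave alone. Origin: on its underside, near the middle.
Not all that is in view belongs to the job. There is more than one size of the lock_clip; the one meant has the size given above. Leave any turquoise look-alike of the saucer alone.

How it is judged:
On the way, in this order (a step that is already met when the one before it is completed fails the run):
1. the lock clip is lifted clear of its rail (z of lock_clip in the frame of rail_top above 0.055 m), for 0.1 s.
2. the lock clip lies in the saucer, let go (horizontal distance between lock_clip and saucer below 0.07 m and height (world z) of lock_clip below 0.085 m and contact force between lock_clip and saucer above 0.1 N and contact force between lock_clip and the fingers below 0.05 N and linear speed of lock_clip below 0.05 m/s), for 0.2 s.
3. the valve is shut against its stop (value of joint valve_wheel below 0.08 rad), for 0.2 s.
At the end, for the whole second after the job is handed in: Valve wheel still, two turns (12.566 rad, within 0.2) open from its stop; gripper on the handle (over 2 N, grasp point within 35 mm of its centre); lock clip carried by the saucer, untouched, origin within 70 mm of the saucer's centre and under 85 mm high (value of joint valve_wheel between 12.366 and 12.766 rad and velocity of joint valve_wheel between -0.1 and 0.1 rad/s and contact force between the fingers and handle above 2 N and distance between the grasp point and handle below 0.035 m and horizontal distance between lock_clip and saucer below 0.07 m and height (world z) of lock_clip below 0.085 m and contact force between lock_clip and saucer above 0.1 N and contact force between lock_clip and the fingers below 0.05 N); the arm keeps its last pose, push and grip.
It fails at once if a bystander is moved more than 30 mm (distance of any of jar, jar_cap, rum_bottle, cups, strainer, bottle_opener from where it was at the start of the episode above 0.03 m).
It fails at once if the saucer is pushed more than 60 mm (distance of saucer from where it was at the start of the episode above 0.06 m).
It fails at once if the lock clip is dropped from a height (linear speed of lock_clip above 0.9 m/s and contact force between lock_clip and the fingers below 0.05 N).
It also fails if it takes over 69 s, if anything falls off the work surface, if the arm or the gripper's body presses on something with over 40 N, if the wrist force passes 120 N, or if a joint passes its speed limit or range.

## Working session

There is one attempt and no reset: what is moved stays moved. The work goes in short steps, Python scripts to look and compute and a tool call to move; the robot and the scene stay as the last step left them, time stands still between calls to the robot, and variables do not carry over. Pictures are saved under pics/ and viewed, and the job is handed in when it is done.

Besides the shell and the picture viewer there is one more tool, called after ">>>" in YAML: its name, and indented under it one key for each argument. jog_arm: Moves the arm, as the interface text tells. Its arguments: {"type":"object","properties":{"increments":{"type":"array"},"newtons":{"type":"number"}},"required":["increments"]}

```bash
mkdir -p pics; ls; cat > h.py <<'E'
import numpy as np, cv2
from scipy.spatial.transform import Rotation as R
from workcell import env
def campose(s, st=None):
    if 'T_tool_cam' in s:
        T=np.array(s['T_tool_cam']); q=st['ee_rot']; Rt=R.from_quat([q[1],q[2],q[3],q[0]]).as_matrix()
        return Rt@T[:3,:3], Rt@T[:3,3]+np.array(st['tcp_pos'])
    q=s['orientation']; return R.from_quat([q[1],q[2],q[3],q[0]]).as_matrix(), np.array(s['xyz'])
def K(s): return np.array([[s['fx'],0,s['cx']],[0,s['fy'],s['cy']],[0,0,1.]])
def rays(s,px,P):
    u=cv2.undistortPoints(np.array(px,float).reshape(-1,1,2),K(s),np.array(s['dist_coeffs'],float)).reshape(-1,2)
    d=np.c_[u[:,0],-u[:,1],-np.ones(len(u))]
    return P[1], d@P[0].T   # scaled so depth multiplies
def onplane(s,px,P,z):
    o,d=rays(s,px,P); t=(z-o[2])/d[:,2]; return o+d*t[:,None]
def bydepth(s,px,P):
    o,d=rays(s,px,P); px=np.array(px).astype(int).reshape(-1,2); return o+d*s['depth'][px[:,1],px[:,0]][:,None]
def take(name,fn):
    st=env.state(); s=env.snapshot(name); cv2.imwrite('pics/'+fn,s['pixels'][:,:,::-1]); 
    np.savez('pics/'+fn[:-4]+'.npz',s=np.array([s],dtype=object),st=np.array([st],dtype=object)); return s,campose(s,st)
def load(fn):
    z=np.load('pics/'+fn+'.npz',allow_pickle=True); s=z['s'][0]; return s,campose(s,z['st'][0])
def proj(s,P,X):
    c=(np.atleast_2d(X)-P[1])@P[0]; c=c*[1,-1,-1]
    return cv2.projectPoints(c,np.zeros(3),np.zeros(3),K(s),np.array(s['dist_coeffs'],float))[0].reshape(-1,2)
E
python3 - <<'E'
from h import *
print(env.state(), env.pinch_z)
for n in ['scene','top','wrist']:
    s,P=take(n,n+'0.png'); print(n,P[1],P[0][:,2],s['fx'],s['dist_coeffs'])
E
```

```text
pics
{'t': 0.0, 'joint_pos': array([ 1.17140053,  0.43520401,  0.02499404,  1.57406723, -0.01159404,
        1.1340114 , -0.07509266]), 'qvel': array([ 0.00041866,  0.00136547, -0.00056112,  0.00085121,  0.00048478,
       -0.0011823 , -0.00022693]), 'effort': array([-1.32216741e-03, -6.67876625e+01,  9.85247120e-01, -3.14469767e+01,
       -6.02540793e-02,  4.23989247e-02,  1.37798843e-04]), 'tcp_pos': array([ 0.18257235, -0.59721693,  0.22596856]), 'ee_rot': array([-7.48809032e-04,  9.89014749e-01,  1.47814847e-01, -1.89929858e-04]), 'wrist_force': array([0.55036368, 0.9470163 , 0.36389276]), 'torque': array([ 0.02144519, -0.0351966 ,  0.02681041]), 'opening': 0.09147028358960715} 0.0188
scene [1.02393877 0.49434223 0.88474182] [0.41604491 0.58676653 0.69470258] 447.00500269851557 [-0.07532409  0.          0.          0.          0.        ]
top [ 0.29869727 -0.12461713  1.42546358] [-0.19654539 -0.0025171   0.9804915 ] 598.3839774546892 [-0.18619717  0.          0.          0.          0.        ]
wrist [ 0.25850589 -0.57491877  0.38318149] [0.27988466 0.08447953 0.95630946] 355.1325488800995 [0.01820243 0.         0.         0.         0.        ]
```

View pics/scene0.png

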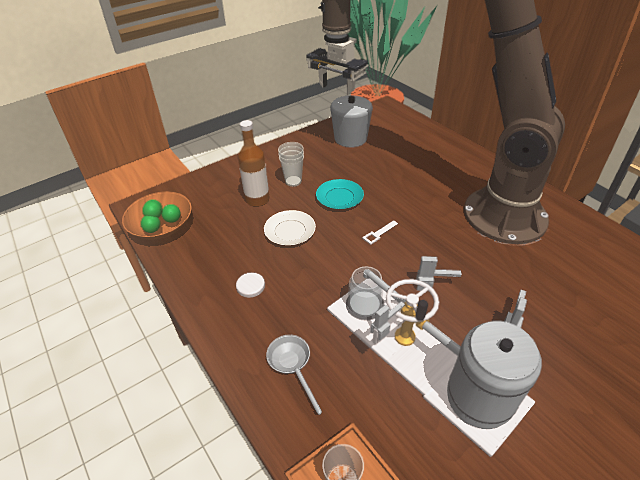

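View pics/top0.png

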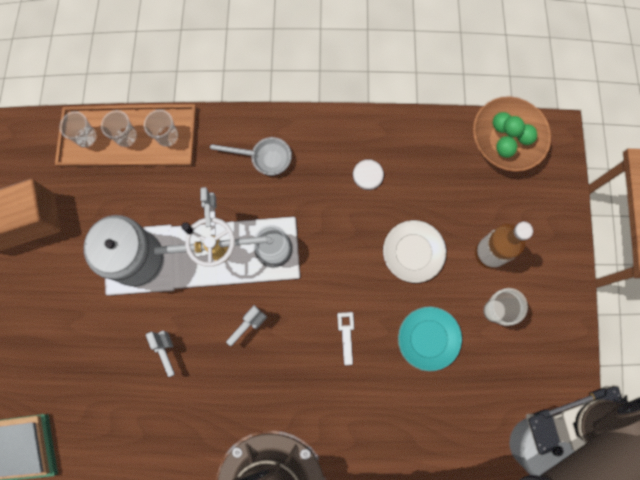

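View pics/wrist0.png

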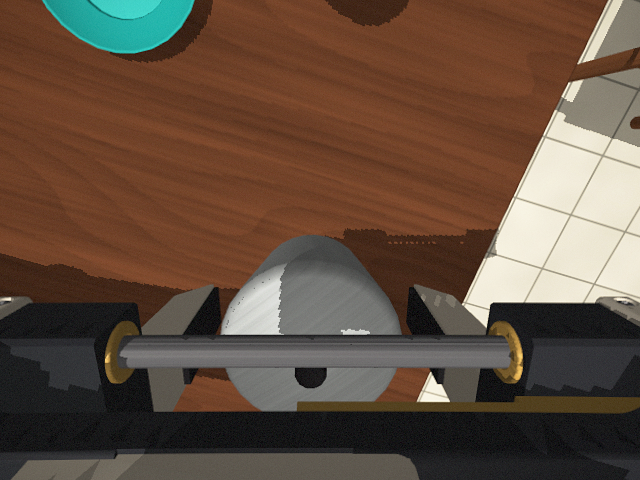

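The scene and top views agree. The rail clip is at top (208,205), with loose decoy clips at (250,325) and (160,350). The wheel is at (210,243) and its black handle at (187,228). The white saucer is at (414,252), and the turquoise look-alike at (430,339) and white cap at (368,174) are to be left alone. I'll zoom in next.

```bash
python3 - <<'E'
import cv2,numpy as np
a=cv2.imread('pics/top0.png')[160:300,90:310]; b=cv2.imread('pics/scene0.png')[240:380,320:540]
cv2.imwrite('pics/z1.png',np.vstack([cv2.resize(x[:,:200],None,fx=4,fy=2.14*1,interpolation=cv2.INTER_CUBIC) if 0 else cv2.resize(x,(470,299),interpolation=cv2.INTER_CUBIC) for x in (a,b)]))
cv2.imwrite('pics/z2.png',cv2.resize(cv2.imread('pics/top0.png')[180:280,160:260],(600,600),interpolation=cv2.INTER_CUBIC))
cv2.imwrite('pics/z3.png',cv2.resize(cv2.imread('pics/scene0.png')[255:355,350:450],(600,600),interpolation=cv2.INTER_CUBIC))
E
```

```text
(no output)
```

View pics/z2.png

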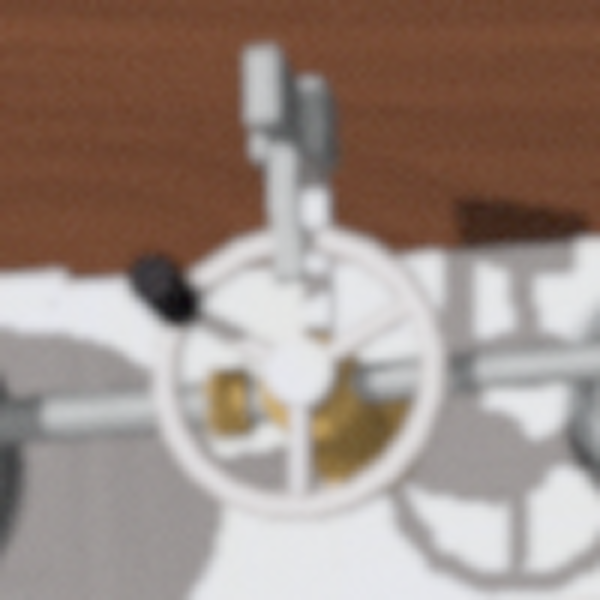

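View pics/z3.png

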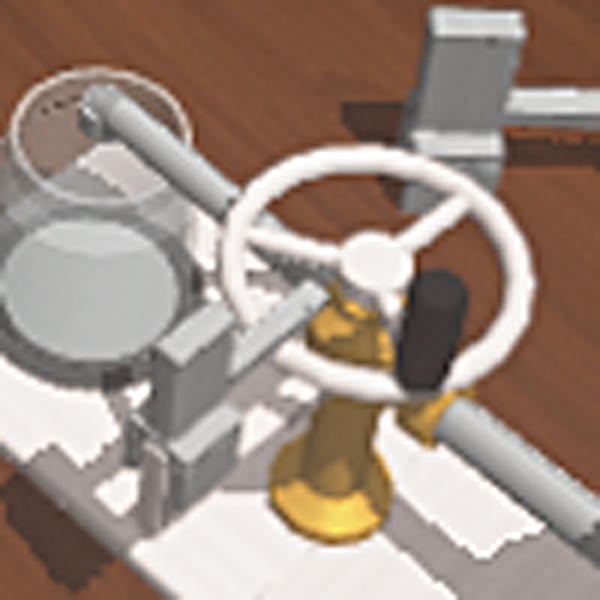

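```bash
cat >> h.py <<'E'
def tri(*obs):
    A=np.zeros((3,3));b=np.zeros(3);L=[]
    for s,P,px in obs:
        o,d=rays(s,[px],P); d=d[0]/np.linalg.norm(d[0]); M=np.eye(3)-np.outer(d,d); A+=M;b+=M@o; L.append((o,M))
    x=np.linalg.solve(A,b); return x,[round(float(np.linalg.norm(M@(x-o)))*1000,1) for o,M in L]
E
python3 - <<'E'
from h import *
S,PS=load('scene0');T,PT=load('top0')
for n,a,b in [('fin',(204.2,194.3),(382.8,310.8)),('hub',(210,241.7),(412.8,298.7)),('handletop',(185.5,225.8),(423.3,302.8)),('knob',(110,244),(506,345))]:
    print(n,tri((T,PT,a),(S,PS,b)),bydepth(T,[a],PT),bydepth(S,[b],PS))
# rim ellipse
for n,s,P in (('top',T,PT),('scene',S,PS)):
    hsv=cv2.cvtColor(s['pixels'],cv2.COLOR_RGB2HSV); 
    m=((hsv[...,1]<40)&(hsv[...,2]>180)).astype(np.uint8)
    cs,_=cv2.findContours(m,cv2.RETR_EXTERNAL,cv2.CHAIN_APPROX_NONE)
    for c in cs:
        if 150<cv2.contourArea(c)<6000:
            e=cv2.fitEllipse(c); print(n,cv2.contourArea(c),np.round(e[0],1),np.round(e[1],1),onplane(s,[e[0]],P,0.02).round(3), onplane(s,c[:,0],P,0.02).round(3)[[c[:,0,0].argmin(),c[:,0,0].argmax()]].tolist())
E
```

```text
fin (array([0.64102153, 0.14248045, 0.19664756]), [0.1, 0.1]) [[ 0.29869727 -0.12461713  1.42546358]] [[0.64289814 0.14406997 0.19990429]]
hub (array([0.54617473, 0.13370741, 0.15137796]), [0.2, 0.2]) [[0.54608223 0.13336918 0.15239853]] [[0.54638095 0.13407392 0.15186413]]
handletop (array([0.57006894, 0.17792451, 0.20185198]), [0.1, 0.1]) [[0.57020992 0.17793059 0.20149911]] [[0.57031866 0.17822286 0.20232936]]
knob (array([0.52731005, 0.33734698, 0.21129055]), [0.6, 0.6]) [[0.52510494 0.33404913 0.2213837 ]] [[0.53552891 0.33935169 0.22186816]]
top 154.5 [529.3 448. ] [10.  22.9] [[ 0.088 -0.602  0.02 ]] [[0.079, -0.589, 0.02], [0.075, -0.616, 0.02]]
top 220.0 [571.8 420.9] [15.  31.6] [[ 0.147 -0.71   0.02 ]] [[0.167, -0.69, 0.02], [0.177, -0.728, 0.02]]
top 437.0 [345.7 330.3] [13.1 61.6] [[ 0.365 -0.168  0.02 ]] [[0.403, -0.15, 0.02], [0.37, -0.183, 0.02]]
top 169.5 [242.3 325.4] [ 6.1 46.3] [[0.373 0.074 0.02 ]] [[0.338, 0.107, 0.02], [0.407, 0.043, 0.02]]
top 231.5 [494.8 310.1] [15.9 18.8] [[ 0.414 -0.523  0.02 ]] [[0.424, -0.505, 0.02], [0.407, -0.543, 0.02]]
top 3712.0 [61
[... 2070 characters left out ...]
0.781, -0.237, 0.02], [0.722, -0.197, 0.02]]
scene 1048.0 [406.2 294.2] [47.  63.4] [[0.463 0.049 0.02 ]] [[0.489, -0.062, 0.02], [0.424, 0.118, 0.02]]
scene 194.0 [376.1 234. ] [ 8.6 41.9] [[ 0.38  -0.158  0.02 ]] [[0.418, -0.171, 0.02], [0.303, -0.156, 0.02]]
scene 1341.0 [289.3 227.2] [33.7 50.7] [[ 0.559 -0.33   0.02 ]] [[0.614, -0.378, 0.02], [0.497, -0.289, 0.02]]
scene 169.0 [256.5 186.1] [10.5 29. ] [[ 0.536 -0.556  0.02 ]] [[0.52, -0.619, 0.02], [0.538, -0.506, 0.02]]
scene 618.0 [203.8 158.2] [12.3 85.2] [[ 0.601 -0.809  0.02 ]] [[0.67, -0.857, 0.02], [0.442, -0.823, 0.02]]
scene 256.5 [271.1 135.3] [ 6.1 83.2] [[ 0.338 -0.79   0.02 ]] [[0.397, -0.814, 0.02], [0.139, -0.776, 0.02]]
```

The rail clip is the target. Its tongue lies over the wheel, and the other clips lie on the sideboard. Measured positions are axis ≈ (0.546, 0.134), yaw ≈ 5.3°, fin ≈ (0.641, 0.142), and saucer ≈ (0.556, −0.331). I'll lift clear of the tank under the gripper and move over to it.

>>> jog_arm:
  increments:
    - [0,0,0,0,0,50,91]
    - [0,0,0,0,0,100,91]
    - [0,0,0,20,40,110,91]
    - [0,0,0,45,80,110,91]
    - [0,0,-2,70,120,110,91]
    - [0,0,-3,95,160,110,91]
    - [0,0,-4,120,200,110,80]
    - [0,0,-5,145,240,110,70]
    - [0,0,-6,170,280,110,60]
    - [0,0,-7,195,320,110,50]
    - [0,0,-8,220,360,110,50]
    - [0,0,-9,245,400,110,50]
    - [0,0,-10,270,440,110,50]
    - [0,0,-11,295,480,110,50]
    - [0,0,-12,320,520,110,50]
    - [0,0,-12,345,560,110,50]
    - [0,0,-12,370,600,110,50]
    - [0,0,-12,395,645,110,50]
    - [0,0,-12,420,690,110,50]
    - [0,0,-12,440,735,110,50]

```text
t: 2.15
tcp_pos: [0.6227, 0.1369, 0.3356]
ee_rot: [-0.0, 0.999, 0.043, -0.0]
wrist_force: [0.9, -0.3, 0.0]
opening: 0.0497
```

```bash
python3 - <<'E'
from h import *
s,P=take('wrist','w1.png'); st=env.state(); print(st['t'],st['tcp_pos'],st['ee_rot'],st['joint_pos'],P[1])
E
```

```text
2.2 [0.62283738 0.14707307 0.33451998] [-3.49588674e-03  9.98854038e-01  4.77268687e-02 -7.31193028e-04] [-0.02992118  0.44091453 -0.44150943  1.33097176  0.17872715  1.4086359
 -1.93807579] [0.70175847 0.14297076 0.49268413]
```

View pics/w1.png

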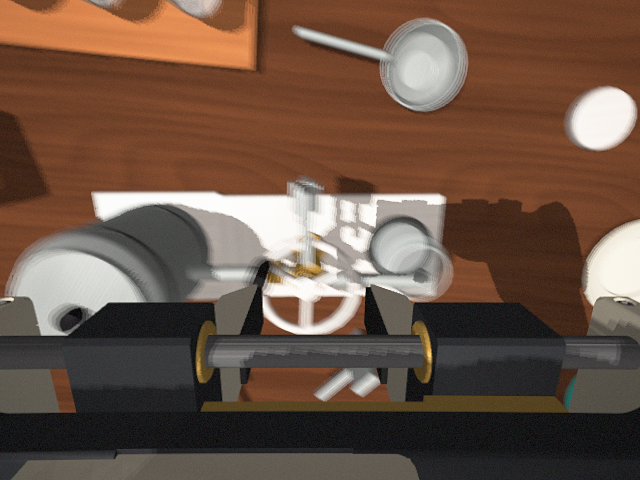

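The wrist picture is blurred by motion. It shows the clip fin near (305,190) and the wheel at (310,290). I'll retake it at rest.

```bash
python3 - <<'E'
from h import *
for i in range(3): env.snapshot('top')
s,P=take('wrist','w2.png'); st=env.state(); print(st['t'],st['tcp_pos'],st['ee_rot'],st['qvel'].round(3),P[1])
cv2.imwrite('pics/w2z.png',cv2.resize(s['pixels'][150:350,210:410,::-1],(600,600),interpolation=cv2.INTER_CUBIC))
E
```

```text
2.4 [0.62159981 0.1353398  0.33552552] [-2.08509149e-04  9.99042380e-01  4.37481693e-02 -6.14056477e-04] [ 0.032 -0.019  0.015  0.009  0.005  0.001 -0.001] [0.70079952 0.14349095 0.49213662]
```

View pics/w2z.png

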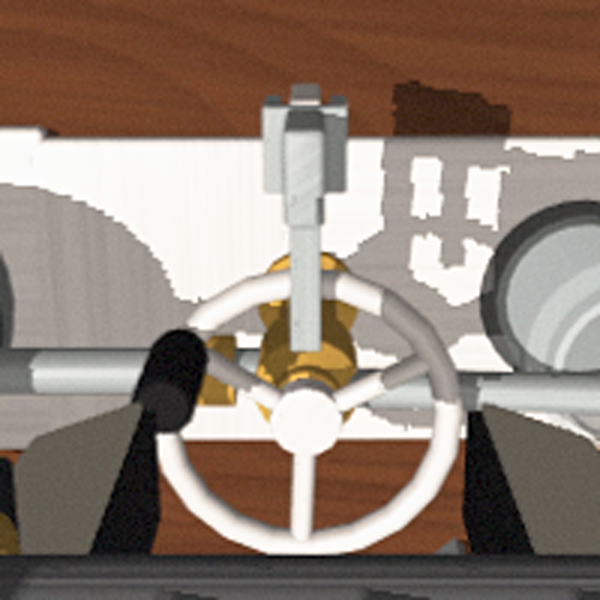

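```bash
python3 - <<'E'
from h import *
s,P=load('w2')
S,PS=load('scene0');T,PT=load('top0')
im=s['pixels'][150:350,210:410,::-1]; im=cv2.resize(im,(600,600),interpolation=cv2.INTER_CUBIC)
yaw=np.radians(5.3);u=np.array([np.cos(yaw),np.sin(yaw)]);v=np.array([-u[1],u[0]])
A=np.array([.546,.134])
def w(x,y,z): return np.r_[A+u*x+v*y,z]
q=[w(95+a*14-0 if 0 else .095+a*.014,b*.006,.202) for a,b in((1,1),(1,-1),(-1,-1),(-1,1))]
d=(proj(s,P,np.array(q))-[210,150])*3
cv2.polylines(im,[d.round().astype(int)],1,(0,0,255),1)
hc=[w(.05*np.cos(.98)+.01*np.cos(t),.05*np.sin(.98)+.01*np.sin(t),.203) for t in np.linspace(0,6.28,30)]
cv2.polylines(im,[((proj(s,P,np.array(hc))-[210,150])*3).round().astype(int)],1,(0,0,255),1)
rc=[w(.055*np.cos(t),.055*np.sin(t),.150) for t in np.linspace(0,6.28,60)]
cv2.polylines(im,[((proj(s,P,np.array(rc))-[210,150])*3).round().astype(int)],1,(0,255,0),1)
cv2.imwrite('pics/w2o.png',im)
f=lambda a:(210+a[0]/3,150+a[1]/3)
print('hub',tri((T,PT,(210,241.7)),(S,PS,(412.8,298.7)),(s,P,f((305,422)))))
E
```

```text
hub (array([0.54595166, 0.13292484, 0.1514029 ]), [0.7, 0.8, 1.4])
```

View pics/w2o.png

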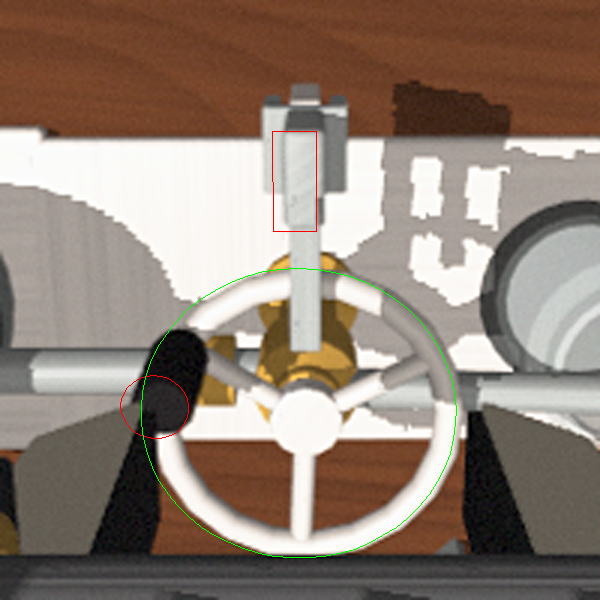

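The overlay agrees to about 2–3 mm, with the fin slightly to −y of my estimate. I'll step down above it and look again.

>>> jog_arm:
  increments:
    - [0,0,0,10,3,-30,50]
    - [0,0,0,19,5,-60,50]
    - [0,0,0,19,5,-85,50]
    - [0,0,0,19,5,-85,50]
    - [0,0,0,19,5,-85,50]
    - [0,0,0,19,5,-85,50]

```text
t: 3.0
tcp_pos: [0.6413, 0.1398, 0.2527]
ee_rot: [-0.0, 0.999, 0.043, 0.001]
wrist_force: [0.1, 0.7, 0.9]
opening: 0.0501
```

```bash
python3 - <<'E'
from h import *
env.snapshot('top')
s,P=take('wrist','w3.png'); st=env.state(); print(st['t'],st['tcp_pos'],st['ee_rot'],st['qvel'].round(3),P[1],s['fx'],s['fy'])
E
```

```text
3.1 [0.64128093 0.1402252  0.252501  ] [-4.22339585e-04  9.99053853e-01  4.34803530e-02  8.23827200e-04] [-0.005  0.004 -0.001  0.008  0.001 -0.002  0.001] [0.72005445 0.14617289 0.40998252] 355.1325488800995 355.1325488800995
```

View pics/w3.png

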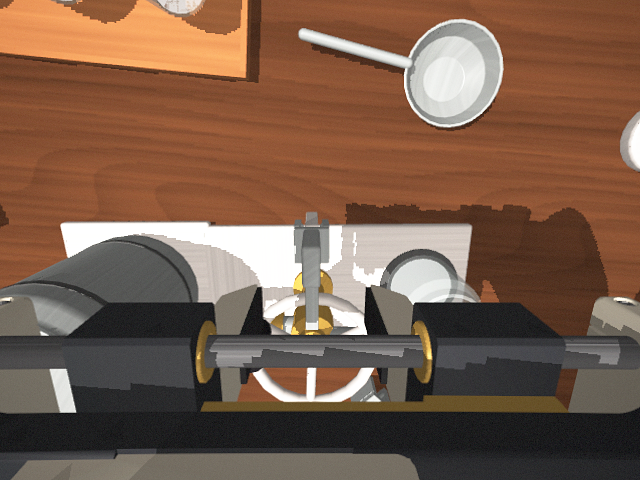

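```bash
python3 - <<'E'
from h import *
s,P=load('w3')
cv2.imwrite('pics/w3z.png',cv2.resize(s['pixels'][200:330,245:375,::-1],(780,780),interpolation=cv2.INTER_CUBIC))
for r in range(226,292,8):
  print(r,[ (c,round(float(s['depth'][r,c]),3)) for c in range(294,330,3)])
E
```

```text
226 [(294, 0.269), (297, 0.268), (300, 0.27), (303, 0.285), (306, 0.268), (309, 0.268), (312, 0.268), (315, 0.268), (318, 0.412), (321, 0.284), (324, 0.269), (327, 0.268)]
234 [(294, 0.264), (297, 0.264), (300, 0.265), (303, 0.252), (306, 0.247), (309, 0.247), (312, 0.247), (315, 0.246), (318, 0.249), (321, 0.264), (324, 0.263), (327, 0.265)]
242 [(294, 0.266), (297, 0.265), (300, 0.266), (303, 0.229), (306, 0.229), (309, 0.229), (312, 0.227), (315, 0.228), (318, 0.229), (321, 0.265), (324, 0.266), (327, 0.266)]
250 [(294, 0.269), (297, 0.267), (300, 0.266), (303, 0.22), (306, 0.219), (309, 0.22), (312, 0.219), (315, 0.218), (318, 0.22), (321, 0.268), (324, 0.269), (327, 0.268)]
258 [(294, 0.27), (297, 0.269), (300, 0.27), (303, 0.221), (306, 0.22), (309, 0.221), (312, 0.221), (315, 0.22), (318, 0.221), (321, 0.268), (324, 0.269), (327, 0.27)]
266 [(294, 0.424), (297, 0.426), (300, 0.425), (303, 0.224), (306, 0.222), (309, 0.223), (312, 0.223), (315, 0.222), (318, 0.221), (321, 0.423), (324, 0.424), (327, 0.424)]
274 [(294, 0.427), (297, 0.428), (300, 0.418), (303, 0.224), (306, 0.224), (309, 0.223), (312, 0.222), (315, 0.224), (318, 0.224), (321, 0.419), (324, 0.419), (327, 0.426)]
282 [(294, 0.424), (297, 0.42), (300, 0.417), (303, 0.227), (306, 0.225), (309, 0.225), (312, 0.225), (315, 0.225), (318, 0.225), (321, 0.415), (324, 0.418), (327, 0.419)]
290 [(294, 0.425), (297, 0.422), (300, 0.419), (303, 0.405), (306, 0.265), (309, 0.265), (312, 0.263), (315, 0.264), (318, 0.264), (321, 0.4), (324, 0.419), (327, 0.421)]
```

View pics/w3z.png

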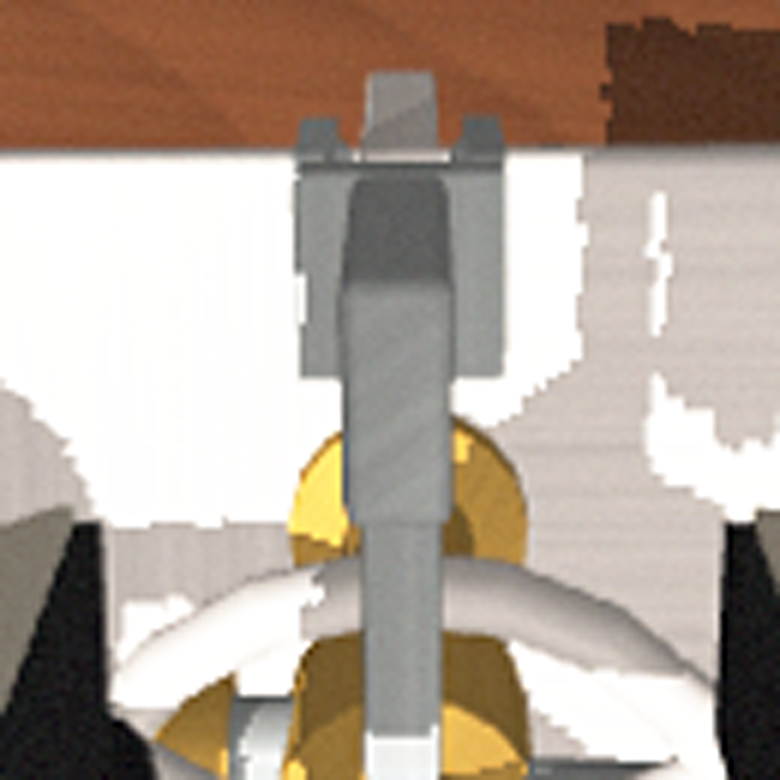

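The crop shows one clip astride the rail. Its fin-top corners are at pixels (302,247), (320,247), (319.5,287) and (303,287).

```bash
python3 - <<'E'
from h import *
s,P=load('w3');w2,P2=load('w2');S,PS=load('scene0');T,PT=load('top0')
c=np.array([(343,285),(452,285),(447,522),(350,522)])/6+[245,200]
print(bydepth(s,[(311,250),(311,266),(311,280)],P))
q=onplane(s,c,P,.202);print(q,q.mean(0)); e=(q[:2].mean(0)-q[2:].mean(0));print(np.degrees(np.arctan2(e[1],e[0])))
f=lambda a:(210+a[0]/3,150+a[1]/3)
# front-left etc corners in w2 hidden; use fin-top center
for z in (.196,.202): print(z,onplane(S,[(382.8,310.8)],PS,z),onplane(T,[(204.2,194.3)],PT,z))
# base plate edge angle: front edge
e=bydepth(s,[(80,228),(460,228)],P);print(e,onplane(s,[(62,223),(470,224.5)],P,.012))
# hub in w3? rim
E
```

```text
[[0.65303153 0.1419063  0.20109771]
 [0.64253674 0.14099782 0.20107152]
 [0.63322688 0.14018978 0.2013259 ]]
[[0.65444687 0.14746406 0.202     ]
 [0.65543335 0.13635792 0.202     ]
 [0.62921304 0.13441881 0.202     ]
 [0.62830359 0.14464583 0.202     ]] [0.64184921 0.14072166 0.202     ]
5.191197817425492
0.196 [[0.64072581 0.14207305 0.196     ]] [[0.6411357  0.14269602 0.196     ]]
0.202 [[0.64406418 0.14514186 0.202     ]] [[0.63946454 0.14139148 0.202     ]]
[[ 0.59487693  0.40528257  0.01042098]
 [ 0.63436623 -0.02986929  0.01344535]] [[ 0.59951643  0.42381271  0.012     ]
 [ 0.6391316  -0.04100195  0.012     ]]
```

>>> jog_arm:
  increments:
    - [0,0,0,0,1,-30,40]
    - [0,0,0,0,1,-60,40]
    - [0,0,0,0,1,-80,40]
    - [0,0,0,0,1,-86,40]
    - [0,0,0,0,1,-86,40]
    - [0,0,0,0,1,-86,20]
    - [0,0,0,0,1,-86,5]
    - [0,0,0,0,1,-86,5]
    - [0,0,0,0,1,-86,5]
    - [0,0,0,0,1,-86,5]
    - [0,0,0,0,1,-86,5]
  newtons: 45

```text
t: 4.2
tcp_pos: [0.6416, 0.1413, 0.1671]
ee_rot: [-0.0, 0.999, 0.043, 0.001]
wrist_force: [1.3, -1.0, 4.7]
opening: 0.0118
```

>>> jog_arm:
  increments:
    - [0,0,0,0,0,4,5]
    - [0,0,0,0,0,8,5]
    - [0,0,0,0,0,14,5]
    - [0,0,0,0,0,22,5]
    - [0,0,0,0,0,32,5]
    - [0,0,0,0,0,50,5]
    - [0,0,0,0,0,75,5]
    - [0,0,0,0,0,100,5]
    - [0,0,0,0,0,120,5]
    - [0,0,0,0,0,120,5]

```text
t: 5.2
tcp_pos: [0.6431, 0.1421, 0.2917]
ee_rot: [-0.001, 0.999, 0.043, 0.005]
wrist_force: [0.5, 0.2, -0.4]
opening: 0.0115
```

```bash
python3 - <<'E'
from h import *
s,P=take('scene','s4.png'); st=env.state(); print(st['t'],st['tcp_pos'],st['wrist_force'],st['opening'])
cv2.imwrite('pics/s4z.png',cv2.resize(s['pixels'][150:400,240:560,::-1],(640,500)))
w,PW=take('wrist','w4.png')
E
```

```text
5.25 [0.64238835 0.14166059 0.28938213] [ 1.27877068e+00 -1.78131741e-03 -2.02632365e+00] 0.011668236482787314
```

View pics/s4z.png

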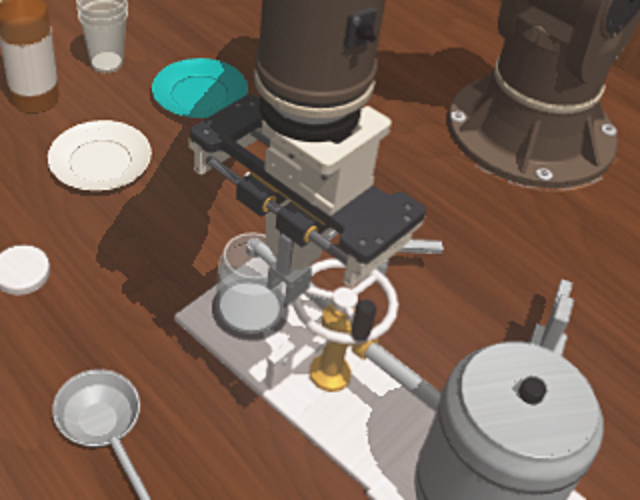

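View pics/w4.png

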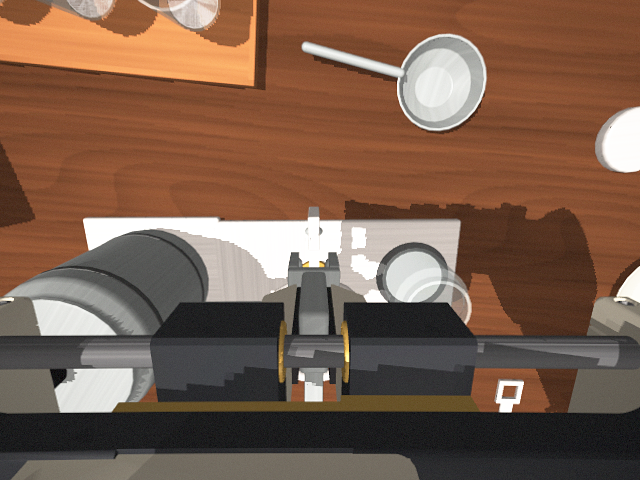

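The clip is off the rail and held square, as both views show. Next I'll carry it to the saucer.

>>> jog_arm:
  increments:
    - [0,0,0,-3,-15,0,5]
    - [0,0,0,-9,-45,0,5]
    - [0,0,0,-16,-85,0,5]
    - [0,0,0,-23,-125,0,5]
    - [0,0,0,-30,-165,0,5]
    - [0,0,0,-37,-205,0,5]
    - [0,0,0,-45,-245,0,5]
    - [0,0,0,-52,-285,0,5]
    - [0,0,0,-59,-325,0,5]
    - [0,0,0,-67,-365,0,5]
    - [0,0,0,-74,-405,0,5]
    - [0,0,0,-80,-440,-20,5]
    - [0,0,0,-84,-465,-60,5]
    - [0,0,0,-85,-472,-100,5]
    - [0,0,0,-85,-472,-140,5]
    - [0,0,0,-85,-472,-170,5]
    - [0,0,0,-85,-472,-190,5]
    - [0,0,0,-85,-472,-200,5]
    - [0,0,0,-85,-472,-200,5]
    - [0,0,0,-85,-472,-200,5]

```text
t: 7.3
tcp_pos: [0.5568, -0.3312, 0.0884]
ee_rot: [-0.0, 0.999, 0.043, 0.002]
wrist_force: [0.7, -1.1, -1.2]
opening: 0.0116
```

```bash
python3 - <<'E'
from h import *
st=env.state(); print(st['t'],st['tcp_pos'],st['wrist_force'],st['opening'],st['ee_rot'])
s,P=take('scene','s5.png'); 
cv2.imwrite('pics/s5z.png',cv2.resize(s['pixels'][130:280,200:400,::-1],(800,600)))
w,PW=take('wrist','w5.png')
E
```

```text
7.3 [ 0.55677523 -0.33118928  0.0884359 ] [ 0.72600205 -1.08216471 -1.19183375] 0.011613001398943695 [-3.29485378e-04  9.99063237e-01  4.32179389e-02  2.17934977e-03]
```

View pics/s5z.png

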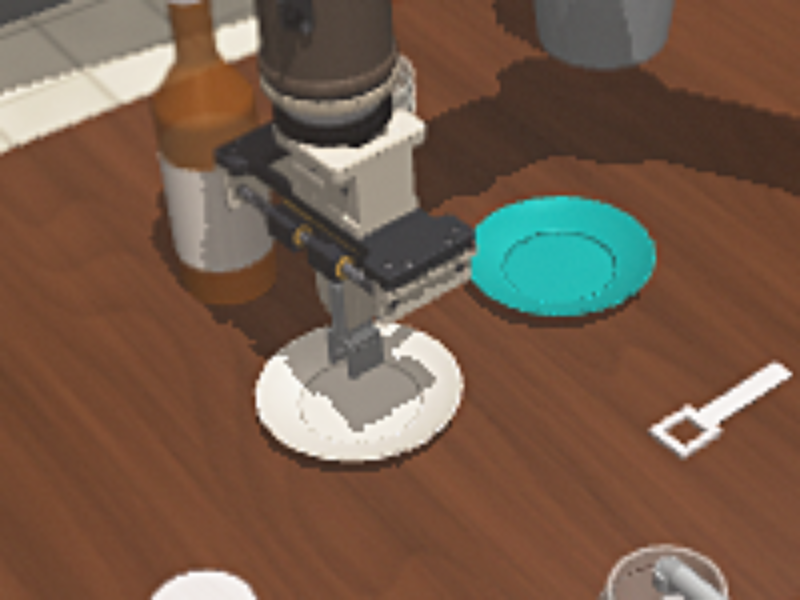

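View pics/w5.png

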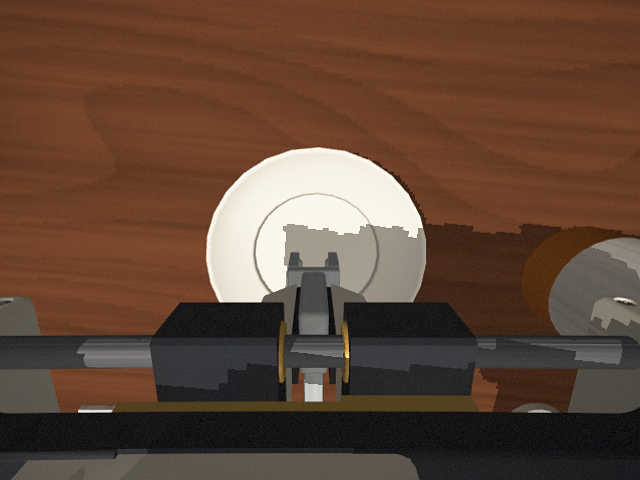

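The clip hangs over the saucer's middle, with the ring centred near column 316. I'll lower it slowly.

>>> jog_arm:
  increments:
    - [0,0,0,0,0,-10,5]
    - [0,0,0,0,0,-22,5]
    - [0,0,0,0,0,-32,5]
    - [0,0,0,0,0,-37,5]
    - [0,0,0,0,0,-39,5]
    - [0,0,0,0,0,-40,5]
    - [0,0,0,0,0,-41,5]
    - [0,0,0,0,0,-41,5]

```text
t: 8.2
tcp_pos: [0.5576, -0.3313, 0.0484]
ee_rot: [0.0, 0.999, 0.043, 0.003]
wrist_force: [-0.2, 0.4, -1.3]
opening: 0.0119
```

```bash
python3 - <<'E'
from h import *
st=env.state(); print(st['t'],st['tcp_pos'],st['wrist_force'],st['opening'])
w,P=load('w5'); print(onplane(w,[(316,245)],P,.005), onplane(w,[(207,247),(426,247),(317,148)],P,.02), bydepth(w,[(300,205),(270,250),(340,240)],P))
E
```

```text
8.2 [ 0.55762203 -0.33128786  0.04837537] [-0.19244418  0.35499025 -1.25206518] 0.011901550364509373
[[ 0.56287247 -0.33334225  0.005     ]] [[ 0.55959632 -0.26059829  0.02      ]
 [ 0.57244148 -0.40594822  0.02      ]
 [ 0.62950428 -0.32782067  0.02      ]] [[ 0.59040726 -0.31979335  0.00451784]
 [ 0.55612487 -0.30094957  0.00454451]
 [ 0.56780251 -0.35001009  0.00412447]]
```

No contact yet. The saucer centre checks out at about (0.557, −0.332), with its floor at z ≈ 4.5 mm. I'll continue down in 1 mm steps.

>>> jog_arm:
  increments:
    - [0,0,0,0,0,-1,5]
    - [0,0,0,0,0,-2,5]
    - [0,0,0,0,0,-3,5]
    - [0,0,0,0,0,-3.5,5]
    - [0,0,0,0,0,-3.5,5]

```text
t: 8.7
tcp_pos: [0.5579, -0.3314, 0.0461]
ee_rot: [0.0, 0.999, 0.043, 0.003]
wrist_force: [-2.1, 2.3, 10.1]
opening: 0.0116
```

>>> jog_arm:
  increments:
    - [0,0,0,0,0,0.5,11]
    - [0,0,0,0,0,0.5,16]
    - [0,0,0,0,0,0.5,24]
    - [0,0,0,0,0,0.5,32]
    - [0,0,0,0,0,0.5,36]
    - [0,0,0,0,0,0.5,36]
    - [0,0,0,0,0,0.5,36]

```text
t: 9.4
tcp_pos: [0.5578, -0.3313, 0.0465]
ee_rot: [0.0, 0.999, 0.043, 0.003]
wrist_force: [1.0, 0.8, -0.1]
opening: 0.0361
```

```bash
python3 - <<'E'
from h import *
st=env.state(); print(st['t'],st['tcp_pos'],st['wrist_force'],st['opening'])
s,P=take('wrist','w6.png'); 
E
```

```text
9.4 [ 0.55783668 -0.33133975  0.04650443] [ 1.00662219  0.82010744 -0.0901461 ] 0.03606940777164965
```

View pics/w6.png

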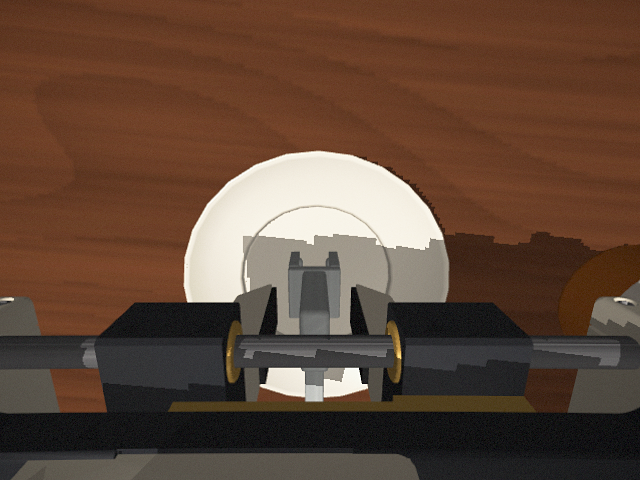

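The clip is standing upright in the saucer and the fingers are clear of it. I'll retreat up and go over the handle.

>>> jog_arm:
  increments:
    - [0,0,0,0,0,15,36]
    - [0,0,0,0,0,45,36]
    - [0,0,0,0,0,90,40]
    - [0,0,0,0,0,140,45]
    - [0,0,0,0,0,185,50]
    - [0,0,0,0,25,215,50]
    - [0,0,0,1,65,223,50]
    - [0,0,0,2,110,223,50]
    - [0,0,0,3,155,223,50]
    - [0,0,0,4,200,223,50]
    - [0,0,0,5,245,223,50]
    - [0,0,0,6,290,223,50]
    - [0,0,0,7,335,223,50]
    - [0,0,0,8,380,223,50]
    - [0,0,0,9,425,223,50]
    - [0,0,0,10,465,223,50]
    - [0,0,0,11,495,223,50]
    - [0,0,0,12,509,223,50]
    - [0,0,0,12,509,223,50]
    - [0,0,0,12,509,223,50]

```text
t: 11.45
tcp_pos: [0.5702, 0.1759, 0.2698]
ee_rot: [0.001, 0.999, 0.043, 0.003]
wrist_force: [0.2, -0.7, -0.4]
opening: 0.05
```

```bash
python3 - <<'E'
from h import *
env.snapshot('top');env.snapshot('top')
st=env.state(); print(st['t'],st['tcp_pos'],st['wrist_force'],st['opening'],st['ee_rot'],st['joint_pos'])
s,P=take('scene','s7.png'); w,PW=take('wrist','w7.png')
cv2.imwrite('pics/s7z.png',cv2.resize(s['pixels'][190:370,240:480,::-1],(800,600)))
E
```

```text
11.55 [0.57034221 0.17511674 0.2696308 ] [0.89970617 0.75437931 0.05844275] 0.04988183076231251 [0.00107505 0.99911975 0.04179875 0.00338032] [-0.05152053  0.40063911 -0.48073853  1.55719037  0.19803523  1.22627559
 -2.05313595]
```

View pics/s7z.png

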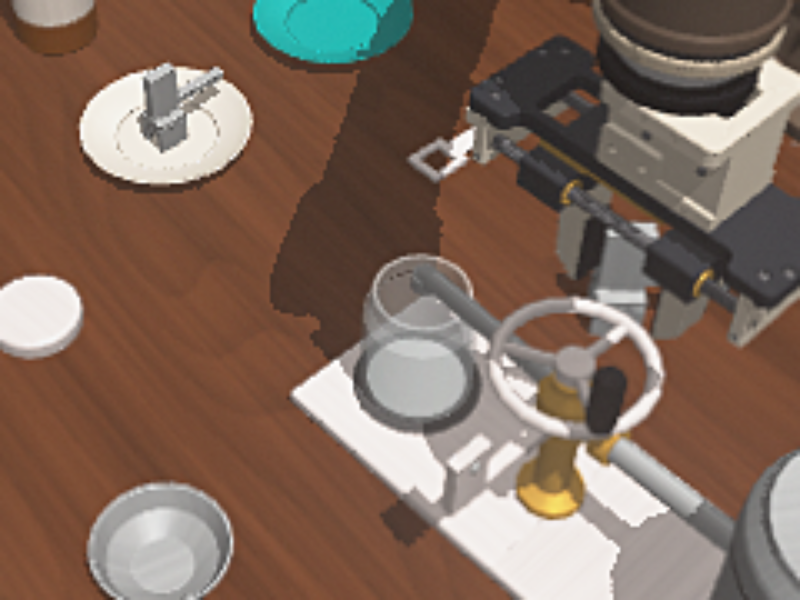

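View pics/w7.png

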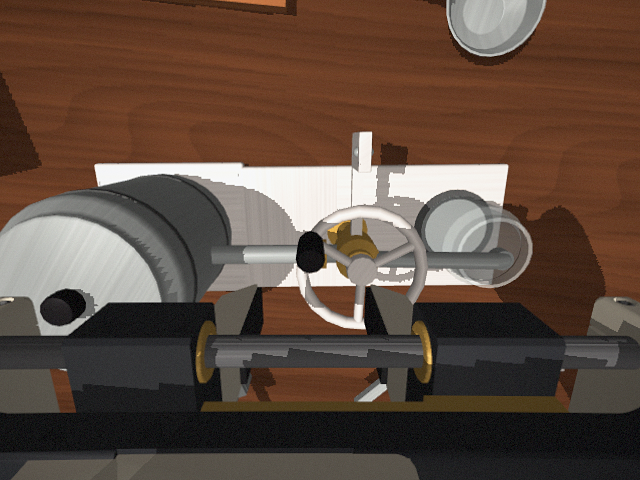

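The clip stands in the saucer. The handle's top is at wrist pixel (310,263), between the jaws. I'll measure its exact position, the hub and the rail.

```bash
python3 - <<'E'
from h import *
w,P=load('w7'); s,PS=load('s7');T,PT=load('top0')
H,W=w['depth'].shape
yy,xx=np.mgrid[225:285,290:335]; px=np.c_[xx.ravel(),yy.ravel()]
X=bydepth(w,px,P); m=(w['depth'][px[:,1],px[:,0]]>0)&(X[:,2]>.197)&(X[:,2]<.21)
print('handle top',m.sum(),X[m].min(0),X[m].max(0),X[m].mean(0), (X[m].min(0)+X[m].max(0))/2)
yy,xx=np.mgrid[190:345,290:440]; px=np.c_[xx.ravel(),yy.ravel()]
X=bydepth(w,px,P); m=(X[:,2]>.138)&(X[:,2]<.16); Y=X[m]
# rim points fit
A=np.array([.546,.1335]); 
for i in range(6):
    r=np.hypot(*(Y[:,:2]-A).T); k=(r>.044)&(r<.06)
    M=np.c_[2*Y[k,:2],np.ones(k.sum())]; sol=np.linalg.lstsq(M,(Y[k,:2]**2).sum(1),rcond=None)[0]; A=sol[:2]
print('rim',k.sum(),A,np.sqrt(sol[2]+A@A), Y[k,2].max())
print('rail',bydepth(w,[(365,135),(364,165),(368,150),(360,150)],P), onplane(w,[(365,149)],P,.15))
print('hub',tri((w,P,(361,270)),(s,PS,(240+574*.3,190+361*.3)),(T,PT,(210,241.7))))
print('handle',tri((w,P,(310,263)),(s,PS,(240+609*.3,190+376*.3)),(T,PT,(185.5,225.8))))
E
python3 - <<'E'
import cv2
cv2.imwrite('pics/w7z.png',cv2.resize(cv2.imread('pics/w7.png')[120:340,285:445],(580,798)))
E
```

```text
handle top 643 [0.55952672 0.16704347 0.19713798] [0.5798427  0.18630237 0.20372502] [0.57079439 0.17670488 0.20153076] [0.56968471 0.17667292 0.2004315 ]
rim 3268 [0.54829191 0.13300603] 0.04926799901130151 0.15892737683483626
rail [[0.65372955 0.14278706 0.14916335]
 [0.63202858 0.14098052 0.15074051]
 [0.64320336 0.13927382 0.1500211 ]
 [0.64266109 0.14503621 0.14814724]] [[0.64373521 0.14161656 0.15      ]]
hub (array([0.54679417, 0.132994  , 0.15176848]), [0.7, 0.4, 0.8])
handle (array([0.56965827, 0.17714459, 0.20228272]), [1.6, 1.3, 0.7])
```

View pics/w7z.png

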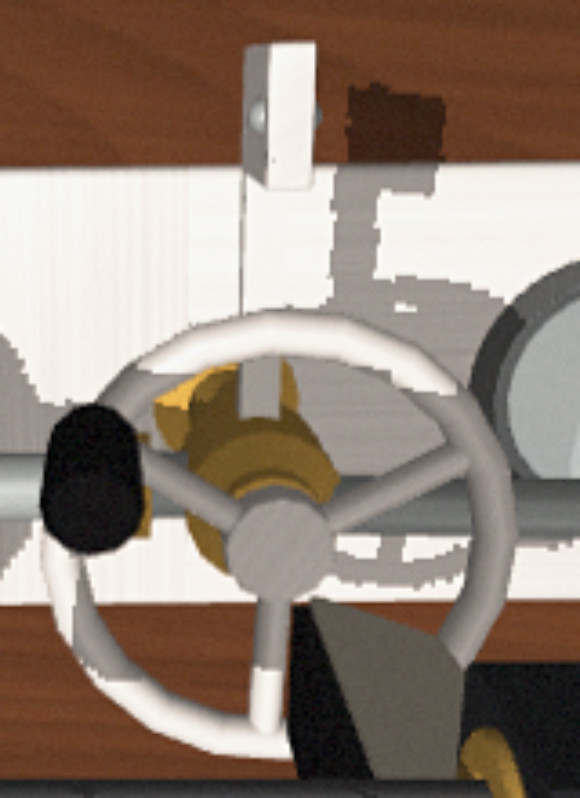

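>>> jog_arm:
  increments:
    - [0,0,0,0,2,-30,50]
    - [0,0,0,0,2,-65,50]
    - [0,0,0,0,2,-92,50]
    - [0,0,0,0,2,-99,50]
    - [0,0,0,0,2,-99,40]
    - [0,0,0,0,2,-99,25]
    - [0,0,0,0,2,-99,12]
    - [0,0,0,0,2,-99,12]
    - [0,0,0,0,2,-99,12]
    - [0,0,0,0,2,-99,12]
    - [0,0,0,0,2,-99,12]
  newtons: 25

```text
t: 12.75
tcp_pos: [0.5707, 0.1777, 0.1717]
ee_rot: [0.001, 0.999, 0.042, 0.004]
wrist_force: [-1.6, -1.2, 7.0]
opening: 0.0191
```

```bash
python3 - <<'E'
from h import *
st=env.state(); print(st['t'],st['tcp_pos'],st['wrist_force'],st['torque'],st['opening'],st['ee_rot'])
p=st['tcp_pos'][:2]
A=np.array([.547,.133]); d=p-A; print(np.hypot(*d),np.degrees(np.arctan2(d[1],d[0])))
for a in list(range(62,-20,-6)): print(a,((A+.05*np.r_[np.cos(np.radians(a)),np.sin(np.radians(a))]-p)*1000).round(1))
E
```

```text
12.75 [0.57071372 0.17769087 0.1716757 ] [-1.56698893 -1.24094604  6.97911519] [-0.32789879  0.26279837 -0.00678305] 0.019056544852969384 [7.86201056e-04 9.99113163e-01 4.18973599e-02 4.10850647e-03]
0.05059263420270398 62.04883298758261
62 [-0.2 -0.5]
56 [ 4.2 -3.2]
50 [ 8.4 -6.4]
44 [ 12.3 -10. ]
38 [ 15.7 -13.9]
32 [ 18.7 -18.2]
26 [ 21.2 -22.8]
20 [ 23.3 -27.6]
14 [ 24.8 -32.6]
8 [ 25.8 -37.7]
2 [ 26.3 -42.9]
-4 [ 26.2 -48.2]
-10 [ 25.5 -53.4]
-16 [ 24.3 -58.5]
```

Gripped at 19 mm. Wind clockwise towards the stop, which I expect at world angle ≈ 5°.

>>> jog_arm:
  increments:
    - [0,0,0,4,-3,0,12]
    - [0,0,0,8,-6,0,12]
    - [0,0,0,12,-10,0,12]
    - [0,0,0,15.5,-14,0,12]
    - [0,0,0,18.5,-18,0,12]
    - [0,0,0,21,-23,0,12]
    - [0,0,0,23,-27.5,0,12]
    - [0,0,0,24.5,-32.5,0,12]
    - [0,0,0,25.5,-37.5,0,12]
    - [0,0,0,25.5,-37.5,0,12]

```text
t: 13.75
tcp_pos: [0.5976, 0.1383, 0.1718]
ee_rot: [0.001, 0.999, 0.041, 0.005]
wrist_force: [4.8, -0.8, -1.2]
opening: 0.0193
```

```bash
python3 - <<'E'
from h import *
st=env.state(); print(st['t'],st['tcp_pos'],st['wrist_force'],st['torque'],st['opening'],st['qvel'].round(3))
p=st['tcp_pos'][:2]
A=np.array([.547,.133]); d=p-A; print(np.hypot(*d),np.degrees(np.arctan2(d[1],d[0])))
E
```

```text
13.75 [0.59764452 0.1383032  0.17184885] [ 4.76434934 -0.82531514 -1.22673698] [-0.12488063 -1.1837762   0.01515479] 0.019323367702348042 [-0.005 -0.001  0.001  0.001  0.01   0.002 -0.012]
0.05092142510427349 5.97789380238038
```

>>> jog_arm:
  increments:
    - [0,0,0,0,-1.5,0,12]
    - [0,0,0,0,-3,0,12]
    - [0,0,0,0,-4,0,12]
    - [0,0,0,0,-4,0,12]
    - [0,0,0,0,-4,0,12]

```text
t: 14.25
tcp_pos: [0.5978, 0.1376, 0.1719]
ee_rot: [-0.001, 0.999, 0.042, 0.006]
wrist_force: [4.5, 10.9, -5.5]
opening: 0.0192
```

```bash
python3 - <<'E'
from h import *
st=env.state(); print(st['t'],st['tcp_pos'],st['wrist_force'],st['torque'],st['opening'],st['qvel'].round(3))
p=st['tcp_pos'][:2]
A=np.array([.547,.133]); d=p-A; print(np.hypot(*d),np.degrees(np.arctan2(d[1],d[0])))
E
```

```text
14.25 [0.59776378 0.13757164 0.17192222] [ 4.53878191 10.88502321 -5.47452031] [ 2.2528909  -0.83985201  0.06283174] 0.01917338130635075 [-0.001 -0.001  0.001  0.001  0.001  0.002 -0.   ]
0.050969218230798724 5.1460108615816065
```

The stop is reached: motion is blocked at 5.1°, exactly the predicted shut angle, with an 11 N reaction. Now I'll compute the opening circle.

```bash
cat > circ.py <<'E'
import sys,numpy as np
def rows(a0,deltas,off=0):
    o=[]
    for d in deltas:
        a=np.radians(a0+d);b=np.radians(a0)
        o.append([0,0,0,round(50*(np.cos(a)-np.cos(b))*2)/2,round(50*(np.sin(a)-np.sin(b))*2)/2,0,12])
    print(o)
E
python3 -c "
from circ import *
rows(5.1,[4,12,24,36,48,60,72,84,96,108,120,132,144,156,168,180,192,204,212,216])"
```

```text
[[0, 0, 0, -0.5, 3.5, 0, 12], [0, 0, 0, -2.0, 10.5, 0, 12], [0, 0, 0, -6.0, 20.0, 0, 12], [0, 0, 0, -12.0, 28.5, 0, 12], [0, 0, 0, -20.0, 35.5, 0, 12], [0, 0, 0, -29.0, 41.0, 0, 12], [0, 0, 0, -38.5, 44.5, 0, 12], [0, 0, 0, -49.0, 45.5, 0, 12], [0, 0, 0, -59.5, 44.5, 0, 12], [0, 0, 0, -69.5, 41.5, 0, 12], [0, 0, 0, -78.5, 36.5, 0, 12], [0, 0, 0, -86.5, 29.5, 0, 12], [0, 0, 0, -92.5, 21.0, 0, 12], [0, 0, 0, -97.0, 12.0, 0, 12], [0, 0, 0, -99.5, 1.5, 0, 12], [0, 0, 0, -99.5, -9.0, 0, 12], [0, 0, 0, -97.5, -19.0, 0, 12], [0, 0, 0, -93.5, -29.0, 0, 12], [0, 0, 0, -89.5, -34.5, 0, 12], [0, 0, 0, -87.5, -37.5, 0, 12]]
```

>>> jog_arm:
  increments:
    - [0,0,0,-0.5,3.5,0,12]
    - [0,0,0,-2.0,10.5,0,12]
    - [0,0,0,-6.0,20.0,0,12]
    - [0,0,0,-12.0,28.5,0,12]
    - [0,0,0,-20.0,35.5,0,12]
    - [0,0,0,-29.0,41.0,0,12]
    - [0,0,0,-38.5,44.5,0,12]
    - [0,0,0,-49.0,45.5,0,12]
    - [0,0,0,-59.5,44.5,0,12]
    - [0,0,0,-69.5,41.5,0,12]
    - [0,0,0,-78.5,36.5,0,12]
    - [0,0,0,-86.5,29.5,0,12]
    - [0,0,0,-92.5,21.0,0,12]
    - [0,0,0,-97.0,12.0,0,12]
    - [0,0,0,-99.5,1.5,0,12]
    - [0,0,0,-99.5,-9.0,0,12]
    - [0,0,0,-97.5,-19.0,0,12]
    - [0,0,0,-93.5,-29.0,0,12]
    - [0,0,0,-89.5,-34.5,0,12]
    - [0,0,0,-87.5,-37.5,0,12]
  newtons: 30

```text
t: 16.25
tcp_pos: [0.5098, 0.1008, 0.1718]
ee_rot: [-0.001, 0.999, 0.042, 0.005]
wrist_force: [1.2, 5.2, -5.3]
opening: 0.0195
```

```bash
cat >> circ.py <<'E'
def chk():
    from h import env
    st=env.state(); p=st['tcp_pos'][:2]; d=p-np.array([.548,.1332]); a=np.degrees(np.arctan2(d[1],d[0]))
    print(st['t'],st['tcp_pos'].round(4),st['wrist_force'].round(1),st['opening'],st['ee_rot'].round(3),np.hypot(*d),a); return a
E
python3 -c "
from circ import *
a=chk()
rows(a,[8,20,32,44,56,68,80,92,104,116,128,140,152,164,176,188,200,212,221,225])"
```

```text
16.25 [0.5098 0.1008 0.1718] [ 1.2  5.2 -5.3] 0.01954517471180477 [-0.001  0.999  0.042  0.005] 0.05009680898819011 -139.74342464809988
[[0, 0, 0, 5.0, -5.0, 0, 12], [0, 0, 0, 13.5, -11.0, 0, 12], [0, 0, 0, 23.0, -15.5, 0, 12], [0, 0, 0, 33.0, -17.5, 0, 12], [0, 0, 0, 43.5, -17.5, 0, 12], [0, 0, 0, 54.0, -15.0, 0, 12], [0, 0, 0, 63.5, -11.0, 0, 12], [0, 0, 0, 72.0, -4.5, 0, 12], [0, 0, 0, 78.5, 3.0, 0, 12], [0, 0, 0, 84.0, 12.0, 0, 12], [0, 0, 0, 87.0, 22.0, 0, 12], [0, 0, 0, 88.0, 32.5, 0, 12], [0, 0, 0, 87.0, 43.0, 0, 12], [0, 0, 0, 83.5, 53.0, 0, 12], [0, 0, 0, 78.5, 62.0, 0, 12], [0, 0, 0, 71.5, 69.5, 0, 12], [0, 0, 0, 63.0, 75.5, 0, 12], [0, 0, 0, 53.5, 80.0, 0, 12], [0, 0, 0, 46.0, 81.5, 0, 12], [0, 0, 0, 42.5, 82.0, 0, 12]]
```

>>> jog_arm:
  increments:
    - [0,0,0,5.0,-5.0,0,12]
    - [0,0,0,13.5,-11.0,0,12]
    - [0,0,0,23.0,-15.5,0,12]
    - [0,0,0,33.0,-17.5,0,12]
    - [0,0,0,43.5,-17.5,0,12]
    - [0,0,0,54.0,-15.0,0,12]
    - [0,0,0,63.5,-11.0,0,12]
    - [0,0,0,72.0,-4.5,0,12]
    - [0,0,0,78.5,3.0,0,12]
    - [0,0,0,84.0,12.0,0,12]
    - [0,0,0,87.0,22.0,0,12]
    - [0,0,0,88.0,32.5,0,12]
    - [0,0,0,87.0,43.0,0,12]
    - [0,0,0,83.5,53.0,0,12]
    - [0,0,0,78.5,62.0,0,12]
    - [0,0,0,71.5,69.5,0,12]
    - [0,0,0,63.0,75.5,0,12]
    - [0,0,0,53.5,80.0,0,12]
    - [0,0,0,46.0,81.5,0,12]
    - [0,0,0,42.5,82.0,0,12]

```text
t: 18.25
tcp_pos: [0.5514, 0.1831, 0.1719]
ee_rot: [-0.001, 0.999, 0.043, 0.005]
wrist_force: [3.0, -1.7, -3.4]
opening: 0.0191
```

```bash
python3 -c "
from circ import *
a=chk()
rows(a,[8,20,32,44,56,68,80,92,104,116,128,140,152,164,176,188,200,212,221,225])"
```

```text
18.25 [0.5514 0.1831 0.1719] [ 3.  -1.7 -3.4] 0.019075760359800582 [-0.001  0.999  0.043  0.005] 0.04997065649633818 86.14833944897069
[[0, 0, 0, -7.0, 0.0, 0, 12], [0, 0, 0, -17.5, -2.0, 0, 12], [0, 0, 0, -27.0, -6.0, 0, 12], [0, 0, 0, -35.5, -11.5, 0, 12], [0, 0, 0, -43.0, -19.0, 0, 12], [0, 0, 0, -48.5, -28.0, 0, 12], [0, 0, 0, -52.0, -38.0, 0, 12], [0, 0, 0, -53.5, -48.5, 0, 12], [0, 0, 0, -52.5, -58.5, 0, 12], [0, 0, 0, -49.5, -68.5, 0, 12], [0, 0, 0, -44.5, -78.0, 0, 12], [0, 0, 0, -38.0, -86.0, 0, 12], [0, 0, 0, -29.5, -92.5, 0, 12], [0, 0, 0, -20.5, -97.0, 0, 12], [0, 0, 0, -10.0, -99.5, 0, 12], [0, 0, 0, 0.5, -100.0, 0, 12], [0, 0, 0, 10.5, -98.0, 0, 12], [0, 0, 0, 20.0, -94.0, 0, 12], [0, 0, 0, 27.0, -89.5, 0, 12], [0, 0, 0, 29.5, -87.5, 0, 12]]
```

Now at 446° unwrapped, so 279° remain to reach 725.1°.

>>> jog_arm:
  increments:
    - [0,0,0,-7.0,0.0,0,12]
    - [0,0,0,-17.5,-2.0,0,12]
    - [0,0,0,-27.0,-6.0,0,12]
    - [0,0,0,-35.5,-11.5,0,12]
    - [0,0,0,-43.0,-19.0,0,12]
    - [0,0,0,-48.5,-28.0,0,12]
    - [0,0,0,-52.0,-38.0,0,12]
    - [0,0,0,-53.5,-48.5,0,12]
    - [0,0,0,-52.5,-58.5,0,12]
    - [0,0,0,-49.5,-68.5,0,12]
    - [0,0,0,-44.5,-78.0,0,12]
    - [0,0,0,-38.0,-86.0,0,12]
    - [0,0,0,-29.5,-92.5,0,12]
    - [0,0,0,-20.5,-97.0,0,12]
    - [0,0,0,-10.0,-99.5,0,12]
    - [0,0,0,0.5,-100.0,0,12]
    - [0,0,0,10.5,-98.0,0,12]
    - [0,0,0,20.0,-94.0,0,12]
    - [0,0,0,27.0,-89.5,0,12]
    - [0,0,0,29.5,-87.5,0,12]

```text
t: 20.25
tcp_pos: [0.5814, 0.0958, 0.1718]
ee_rot: [-0.001, 0.999, 0.043, 0.005]
wrist_force: [-4.9, 1.4, 1.5]
opening: 0.0189
```

```bash
python3 -c "
from circ import *
a=chk()
r=5.1-a
rows(a,[6,15,24,33,42,r-5,r-1.5,r,r,r])"
```

```text
20.25 [0.5814 0.0958 0.1718] [-4.9  1.4  1.5] 0.01893183216757759 [-0.001  0.999  0.043  0.005] 0.050175121693343074 -48.19740117283527
[[0, 0, 0, 3.5, 3.5, 0, 12], [0, 0, 0, 8.5, 10.0, 0, 12], [0, 0, 0, 12.5, 17.0, 0, 12], [0, 0, 0, 15.0, 24.0, 0, 12], [0, 0, 0, 16.5, 32.0, 0, 12], [0, 0, 0, 16.5, 37.5, 0, 12], [0, 0, 0, 16.5, 40.5, 0, 12], [0, 0, 0, 16.5, 41.5, 0, 12], [0, 0, 0, 16.5, 41.5, 0, 12], [0, 0, 0, 16.5, 41.5, 0, 12]]
```

>>> jog_arm:
  increments:
    - [0,0,0,3.5,3.5,0,12]
    - [0,0,0,8.5,10.0,0,12]
    - [0,0,0,12.5,17.0,0,12]
    - [0,0,0,15.0,24.0,0,12]
    - [0,0,0,16.5,32.0,0,12]
    - [0,0,0,16.5,37.5,0,12]
    - [0,0,0,16.5,40.5,0,12]
    - [0,0,0,16.5,41.5,0,12]
    - [0,0,0,16.5,41.5,0,12]
    - [0,0,0,16.5,41.5,0,12]

```text
t: 21.25
tcp_pos: [0.5979, 0.1369, 0.1717]
ee_rot: [-0.001, 0.999, 0.042, 0.005]
wrist_force: [-3.2, -1.9, 2.4]
opening: 0.0191
```

```bash
python3 -c "
from circ import *
from h import *
chk()
s,P=take('scene','s9.png'); w,PW=take('wrist','w9.png'); T,PT=take('top','t9.png')
cv2.imwrite('pics/s9z.png',cv2.resize(s['pixels'][190:370,240:480,::-1],(800,600)))
chk(); print(env.state()['qvel'].round(3))"
```

```text
21.25 [0.5979 0.1369 0.1717] [-3.2 -1.9  2.4] 0.01910816003813136 [-0.001  0.999  0.042  0.005] 0.050060276334039124 4.276658620781504
21.4 [0.598  0.1369 0.1718] [-5.  -3.1  2.5] 0.01952083801437319 [-0.001  0.999  0.042  0.005] 0.050101255254235935 4.289832936281589
[-0.001  0.     0.001 -0.     0.001 -0.001 -0.   ]
```

View pics/s9z.png

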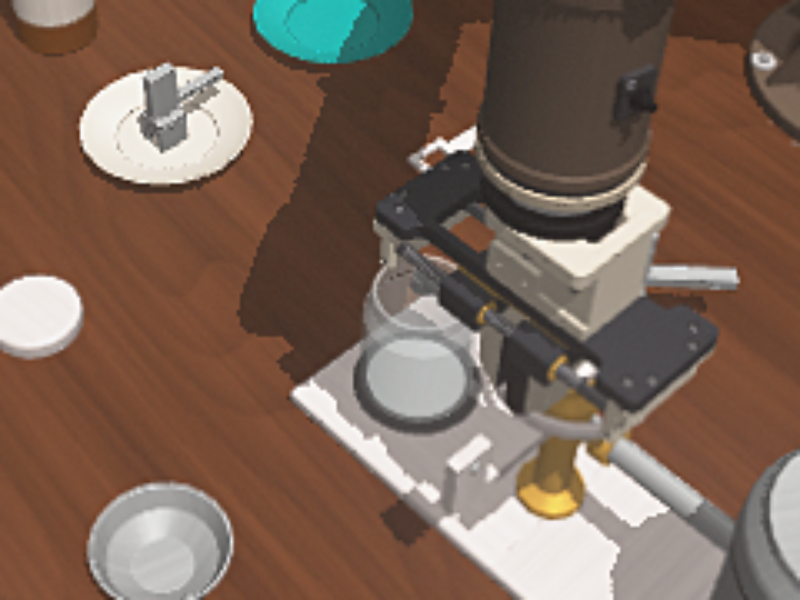

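View pics/w9.png

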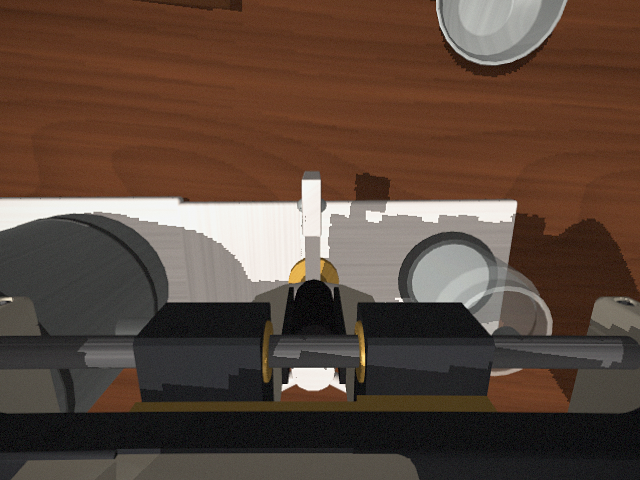

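View pics/t9.png

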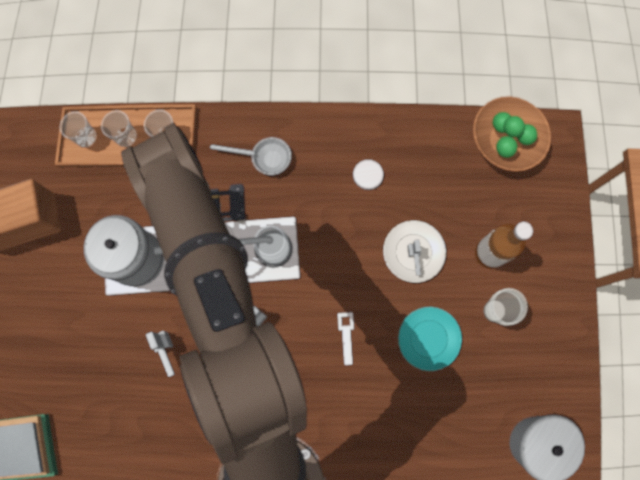

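The handle is back within 0.7 mm of its shut position (about 0.01 rad), two turns on. The grip is 30 N and the arm is still. The clip is standing in the saucer and nothing else has moved. Handing in.

```bash
python3 -c "
from workcell import env
print(env.state()['t']); print(env.finish_job())"
```

```text
21.4
the job is handed in; nothing more can be done
None
```

I pulled the lock clip off its rail and stood it upright in the white saucer, near the middle. I then wound the valve clockwise to its stop, opened it two full turns, and handed the job in at 21.4 s with the gripper still holding the handle. No verdict is reported.

- **Shut position:** The wheel was blocked at 5.1° from the world's x axis, where the measured rail direction put the stop, with about 11 N pushing back.
- **Opening:** After the two turns the gripper was within 0.7 mm of where it had been at the stop, about 0.014 rad short of exactly two turns. The wheel angle is inferred from the gripper's position, because the joint itself can't be read.
- **Last look:** The handle was between the jaws (19 mm opening, 30 N grip set) and the arm was still. The clip was untouched in the saucer. By eye in the last pictures, the jar, cap, bottle, cups, strainer and opener stood where they were.
- **Disagreement:** The first two-camera estimate of the clip's fin was 2–3 mm off from the wrist camera, mostly in y and height. I used a close wrist view for the grasp.

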